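# Show the glued easel foot to the inspection camera

## Robot

A 6-joint arm with a two-finger parallel gripper is mounted at the origin on the work surface. World frame = base frame: x ahead of the robot, y to its left, z up, the work surface at z = 0. Lengths are in m, angles in rad, forces in N, time in s.
With the tool pointing down it reaches from about 0.25 to 0.8 m from the base axis. Payload 8.5 kg.
Tool frame: the origin (TCP) lies between the finger pads; the fingertips stand 17 mm ahead of it and the grasp point (between the pads) lies 2 mm behind it; z points along the fingers, y is the direction in which the jaws open and shut (so a half turn about z gives the same grasp; the last joint's range is limited). The gripper opens to 85 mm and grips with 20 to 120 N. Pads are 22 mm wide; open, the fingers measure 114 mm over their backs; the gripper's body (76 mm by 85 mm) begins 54 mm behind the grasp point. The pads swing forward as they close: fully open they stand 13 mm farther back than shut.
Start: joints at [1.129, 0.238, -0.013, 1.319, 0, 1.571], TCP at [0.224, 0.475, 0.248] pointing down, gripper open.
Joint ranges: [-2.66, 2.66], [-1.03, 1.9], [-1.14, 1.46], [-1.82, 2.27], [-1.45, 1.34], [-3.14, 3.14]. Speed limits (rad/s): [2.22, 2.22, 2.79, 3.14, 3.14, 3.14].

## Interface

Orientations are given as a unit quaternion [w, x, y, z].
In Python, from rig import get_state, read_camera, ticket gives the robot as it stands.
- The arm moves only by the shell command python3 -m jog 'ROWS'. ROWS is JSON, a list of rows, each a list of 7 numbers: the shift along the tool's x, y, z in cm, then the turn, a rotation vector about the tool's x, y, z in degrees, then the finger opening in cm, from 0 to 8.54. A call has exactly 5 rows; each row shifts and turns the commanded pose from where the row before left it, along the tool's axes as they then stand; what a row does not reach is not made up. A row lasts 1/8 s, in which the tool goes at most 62.5 mm and 10.7 degrees, less where a joint would pass 70% of its speed; a pose out of reach is approached as far as the arm can. A call is refused whole if a number of a shift passes 6.25 or a number of a turn 10.7, either way. A call with a gripper value outside its range is refused whole. The fingers move at their own pace and stop on an object; the grip force is fixed at half the most. Time passes only in rows, so rows that do not move let the fingers close, or fill a call up. It gives the time, the measured TCP pose, the force and the opening at its end, in the units of the state.
- get_state(): the state, without advancing time (a new reading comes with each control period).
- read_camera(name): name is "side" or "top"; returns a dict with "frame" (384x512x3 uint8, red, green, blue), "range_z" (384x512 float32, m along the optical axis (not along the pixel's ray), 0 where there is no reading), "fx", "fy", "cx", "cy" (pixels), "D" ([k1, k2, p1, p2, k3] as OpenCV has them; the pictures are not rectified), "extrinsics" (4x4, takes a point from camera to world coordinates). Camera axes: x right, y up, looking along -z (the intrinsics and any distortion apply to the point x, -y, -z); pixel columns grow to the right and rows downward; lengths in m; the calibration is good to about 2 mm. A picture is of the moment at which its call begins.
- ticket.sign_off(): hands the job in, once; it reports no verdict.
The state is a dict: "clock": time; "joint_pos": joint angles; "qd": joint speeds; "tau": joint torques, N m; "tcp_pos": TCP position; "orientation": TCP orientation; "force": force on the tool from outside, world axes, zero at the start; "wrist_torque": the same for the moment, N m; "opening": finger opening in m.
Only numpy, scipy, OpenCV 4.12 (cv2) and the standard library are available. Lean on these libraries where they do the work, as an engineer would, in place of code of your own. Each camera call takes 0.05 s, during which the arm holds its last target. There are 200 camera calls.

## Task

In the gluing jig stand two L-shaped wooden feet with their toes under the hold-down bridge. Take the taller, round-topped one by its upright, draw it straight back along its groove until its toe is clear of the bridge, then lift it out and hold it up in front of the inspection camera's lens: inner corner of the L on the lens's line of sight about 15 cm from the glass, broad side square to the lens (matching the lens's downward tilt), round top up and toe level. Finish while still holding it there; do not touch the camera and leave the short foot and the other things on the bench where they are.

Things in the scene. Friction and masses are not known exactly. Their poses are not given: they have to be found in the camera images.
- jig: Wooden gluing jig fixed to the bench: board 260 (x) x 200 (y) x 18 mm thick. Two grooves along x, 18 mm wide, centred at y = -50 and +50 mm, open at both ends; floor at z = 18, walls (strips 16 mm wide) up to z = 34 mm. A dark bar, the bridge, crosses both at the far end. Origin: centre of the underside; +x along the grooves towards the bridge, roughly away from the robot.
- bridge (a point): Middle of the near lower edge of the hold-down bridge (jig x = 55, y = 0, z = 44 mm). Axes as the jig. The fixed bar is 40 mm deep (jig x = 55 to 95), 12 mm thick (z = 44 to 56) and spans both grooves, on posts beside them.
- foot: The tall L-shaped wooden foot, 14 mm thick (y), about 80 g, loose in either groove. Upright x = -20 to 20 mm, 120 mm high, flat-sided, top rounded (radius 20, about the y axis); toe 20 mm high, x = 20 to 85 mm. Origin: underside below the middle of the upright; x along the toe, y normal to the broad sides, z up. It starts on the groove floor, toe towards jig +x.
- corner (a point): Inner corner of the tall foot's L, where the upright meets the top of the toe (foot x = 20, y = 0, z = 20 mm). Axes as the foot. The point to show to the lens.
- toe (a point): Tip of the tall foot's toe (foot x = 85, y = 0, z = 10 mm). Axes as the foot. At the start it is 30 to 55 mm in under the bridge, with 6 mm of room above the toe and 2 mm on either side of it.
- short_foot: The other foot, in the other groove: same L, thickness and toe, but only 80 mm high with a square top, about 60 g. To be left alone. Origin and axes as the tall foot.
- lens (a point): Centre of the front glass of the inspection camera: black box 85 mm wide, 60 high, on a column at the left, with a grey barrel 46 mm across, 25 long. It looks along this frame's -x; y is level, z is up in its picture. Camera and frame are tipped 0.1 to 0.4 rad downward, on a stiff hinge; glass about 0.2 m above the bench.
- stand: Stand of the inspection camera, fixed: base plate 110 x 130 x 14 mm, column 18 mm across, 219 mm high. Origin on the bench, 30 mm in front of the column; the camera faces the stand's -x.
- glue: White glue bottle with red cap, 54 mm across, 150 mm high, loose. Leave alone. Origin: centre of underside, z up.
- tape: Roll of paper tape lying flat, 100 mm across, 25 mm high, loose. Leave alone. Origin: centre of underside.
- offcut: Pale wooden offcut 90 x 45 x 28 mm high, loose. Leave alone. Origin: centre of underside.
- mallet: Hammer with a wooden handle lying on the bench along its x, 260 mm long, head 78 mm wide, 26 mm high, right of the jig, loose. Leave alone.
- brushes: Glass jar 72 mm across with brushes standing in it, about 210 mm high in all, loose. Leave alone. Origin: centre of underside.
- mug: White mug, 76 mm across, 85 mm high, loose. Leave alone. Origin: centre of underside.
Not all that is in view belongs to the job. What is shaped like the foot but turquoise is not meant.

How it is judged:
On the way:
1. the tall foot is drawn back along its groove, still down in it, until its toe is clear of the bridge (x of toe in the frame of bridge between -0.12 and 0 m and z of foot in the frame of jig below 0.032 m), for 0.05 s.
At the end, for the whole second after the job is handed in: The gripper holds the tall foot still in the air, carried by nothing else: inner corner within 20 mm of the lens axis sideways and in height and 120 to 180 mm in front of the glass, broad side square to the lens within 10 degrees (either broad side), toe level within 10 degrees, round top up (x of corner in the frame of lens between -0.18 and -0.12 m and y of corner in the frame of lens between -0.02 and 0.02 m and z of corner in the frame of lens between -0.02 and 0.02 m and angle between the y axis of foot and the x axis of lens, either way round below 0.17 rad and angle between foot's own x axis and vertical between 1.401 and 1.741 rad and angle between foot's own z axis and vertical below 0.8 rad and height (world z) of corner above 0.1 m and contact force between the fingers and foot above 2 N and linear speed of foot below 0.02 m/s and contact force between foot and jig below 0.1 N and contact force between foot and stand below 0.1 N and contact force between foot and glue below 0.1 N and contact force between foot and brushes below 0.1 N); the arm keeps its last pose, push and grip.
It fails at once if the inspection camera or its stand is touched by the robot or the foot (contact force between any of the arm, the fingers, foot and stand above 1 N).
It fails at once if the short foot is moved by more than 20 mm (distance of short_foot from where it was at the start of the episode above 0.02 m).
It fails at once if another thing on the bench is moved by more than 25 mm (distance of any of glue, tape, offcut, mallet, brushes, mug from where it was at the start of the episode above 0.025 m).
It also fails if it takes over 45 s, if anything falls off the work surface, if the arm or the gripper's body presses on something with over 40 N, if the wrist force passes 120 N, or if a joint passes its speed limit or range.

## Working session

There is one attempt and no reset: what is moved stays moved. The work goes in short steps, Python scripts to look and compute and a shell command to move; the robot and the scene stay as the last step left them, time stands still between calls to the robot, and variables do not carry over. Pictures are saved under pics/ and viewed, about 8 in all and at most 12, crops included, and the job is handed in when it is done.

```bash
mkdir -p pics; ls
cat > h.py <<'E'
import numpy as np, cv2
from rig import get_state, read_camera, ticket
from scipy.spatial.transform import Rotation as R
def grab(n):
    c=read_camera(n); np.savez(f'{n}.npz',**{k:np.array(v) for k,v in c.items()}); return c
def load(n): return dict(np.load(f'{n}.npz'))
def K(c): return np.array([[c['fx'],0,c['cx']],[0,c['fy'],c['cy']],[0,0,1.]],float)
def ray(c,uv):
    p=cv2.undistortPoints(np.array(uv,float).reshape(-1,1,2),K(c),np.array(c['D'],float)).reshape(-1,2)
    d=np.c_[p[:,0],-p[:,1],-np.ones(len(p))]; E=np.array(c['extrinsics']); return E[:3,3],d@E[:3,:3].T
def onz(c,uv,z):
    o,d=ray(c,uv); return o+d*((z-o[2])/d[:,2])[:,None]
def cloud(c):
    v,u=np.mgrid[:384,:512]; o,d=ray(c,np.c_[u.ravel(),v.ravel()])
    r=np.array(c['range_z']).ravel(); P=o+d*r[:,None]; P[r==0]=np.nan; return P.reshape(384,512,3)
def proj(c,P):
    E=np.array(c['extrinsics']); q=(np.atleast_2d(P)-E[:3,3])@E[:3,:3]; q=q*[1,-1,-1]
    return cv2.projectPoints(q.reshape(-1,1,3),np.zeros(3),np.zeros(3),K(c),np.array(c['D'],float))[0].reshape(-1,2)
def save(im,n): cv2.imwrite(f'pics/{n}.png',im[...,::-1])
E
python3 - <<'E'
from h import *
s=get_state();print(s)
for n in('top','side'):
    c=grab(n);print(n,np.array(c['extrinsics']).round(3).tolist(),c['fx'],c['D'],(np.array(c['range_z'])==0).mean());save(cv2.resize(c['frame'],(768,576)),n+'0')
E
```

```text
pics
{'clock': 0.0, 'joint_pos': array([ 1.12900133e+00,  2.38758432e-01, -1.42468062e-02,  1.31923455e+00,
       -1.75684609e-05,  1.57080184e+00]), 'qd': array([-9.88877049e-04,  7.35855408e-04, -1.21697981e-03,  7.41689329e-04,
        7.30675218e-05, -1.16417099e-03]), 'tau': array([-1.98815796e-03, -5.38771713e+01,  3.46438515e+01,  1.87508063e-02,
       -2.62047242e-04, -1.22784488e-05]), 'tcp_pos': array([0.22430246, 0.47422533, 0.24769225]), 'orientation': array([-1.49561916e-04,  2.19108029e-01,  9.75700339e-01, -7.06116592e-04]), 'force': array([-0.36620969,  0.32085251,  0.47468315]), 'wrist_torque': array([-0.02024594, -0.02721377,  0.00070793]), 'opening': 0.0857810752676209}
top [[0.002, 0.983, -0.183, 0.229], [-1.0, 0.004, 0.011, 0.023], [0.011, 0.183, 0.983, 1.793], [0.0, 0.0, 0.0, 1.0]] 496.8212862737565 [-0.17055207  0.          0.          0.          0.        ] 0.0040740966796875
side [[0.938, 0.163, -0.306, 0.141], [-0.346, 0.489, -0.801, -0.984], [0.019, 0.857, 0.515, 0.81], [0.0, 0.0, 0.0, 1.0]] 429.39553459385115 [-0.13395813  0.          0.          0.          0.        ] 0.004053751627604167
```

View pics/top0.png

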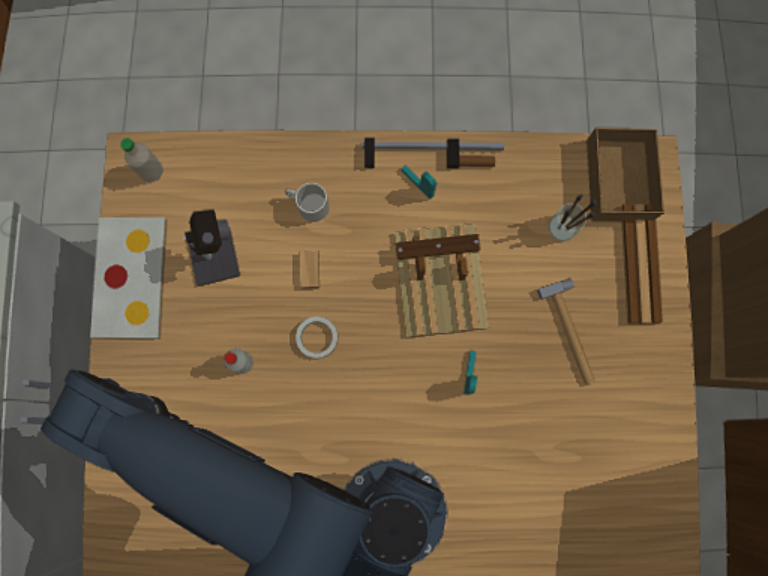

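View pics/side0.png

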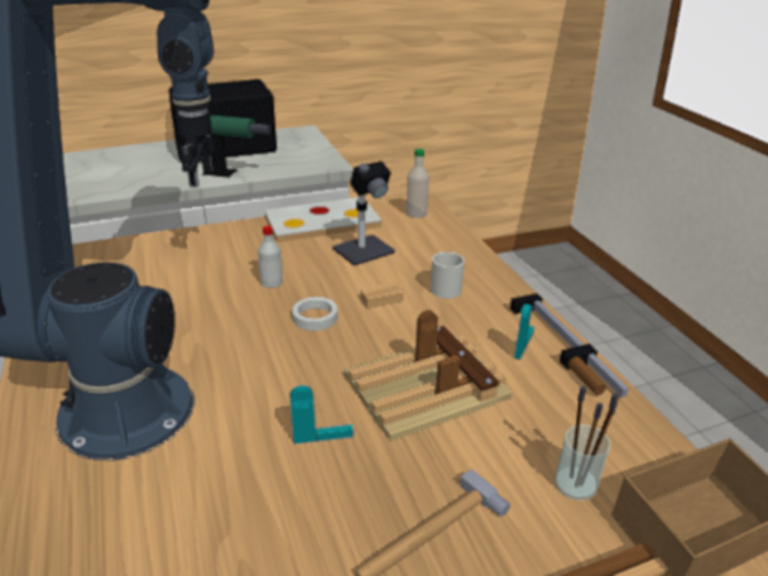

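The top picture shows the jig around (440,280), with brown uprights at (421,267) and (462,267) and the inspection camera at (207,230). In the side picture the candidates are:
- **Brown, left groove (427,335):** round-topped and tall. It fits the description.
- **Brown, right groove (447,375):** square-topped and short.
- **Turquoise (303,415) and (523,330):** decoys.

Next I'll measure, and confirm this in one crop.

Run:
```python
from h import *
s=load('side');t=load('top')
a=cv2.resize(s['frame'][195:290,230:345],None,fx=5,fy=5,interpolation=cv2.INTER_CUBIC)[:, :575]
b=cv2.resize(s['frame'][95:180,215:270],None,fx=5,fy=5,interpolation=cv2.INTER_CUBIC)[:425]
im=np.zeros((475,575+275,3),np.uint8); im[:a.shape[0],:575]=a; im[:425,575:]=b; 
save(cv2.resize(im,(800,447)),'crop1')
for n,c in(('side',s),('top',t)):
    P=cloud(c);hsv=cv2.cvtColor(c['frame'],cv2.COLOR_RGB2HSV)
    x,y,z=P[...,0],P[...,1],P[...,2]
    near=(x>.3)&(x<.8)&(y>-.3)&(y<.15)
    m=near&(z>.065)&(hsv[...,1]>80)&(hsv[...,0]<20)&(hsv[...,2]<190)
    k,l,st,ce=cv2.connectedComponentsWithStats(m.astype(np.uint8))
    for i in range(1,k):
        if st[i,4]>12:
            q=P[l==i]; print(n,'brown',st[i],ce[i].round(),q.min(0).round(3),q.max(0).round(3),np.median(q,0).round(3))
    m=(z>.13)&(z<.32)&(x>.45)&(y>.25)&(y<.6)&(hsv[...,2]<130)
    k,l,st,ce=cv2.connectedComponentsWithStats(m.astype(np.uint8))
    for i in range(1,k):
        if st[i,4]>25:
            q=P[l==i]; print(n,'cam',st[i],q.min(0).round(3),q.max(0).round(3),q.mean(0).round(3))
    m=near&(z>.049)&(z<.062)&(hsv[...,2]<140)
    q=P[m]; r=cv2.minAreaRect(q[:,:2].astype(np.float32)); print(n,'bridge',len(q),r,np.median(q[:,2]))
    # base plate
    m=(z>.008)&(z<.022)&(x>.5)&(x<.9)&(y>.3)&(y<.65)&(hsv[...,2]<110)
    q=P[m]; r=cv2.minAreaRect(q[:,:2].astype(np.float32)); print(n,'base',len(q),r)
    m=(z>.027)&(z<.041)&near; q=P[m]; r=cv2.minAreaRect(q[:,:2].astype(np.float32)); print(n,'strips',len(q),r)
```

```text
side brown [277 206  15  26 307] [284. 218.] [ 0.553 -0.076  0.065] [ 0.595 -0.056  0.14 ] [ 0.572 -0.07   0.104]
side brown [291 237  16  16 191] [298. 244.] [ 0.553 -0.177  0.065] [ 0.596 -0.158  0.101] [ 0.572 -0.171  0.087]
side cam [497  90  15  11  74] [2.118 0.493 0.13 ] [2.147 0.597 0.158] [2.134 0.548 0.142]
side cam [233 107  28  32 557] [0.575 0.357 0.13 ] [0.672 0.457 0.261] [0.616 0.395 0.218]
side bridge 734 ((0.5603644251823425, -0.1553058922290802), (0.4902589023113251, 0.18793745338916779), 27.76810073852539) 0.05584172241506291
side base 460 ((0.6157598495483398, 0.5095903873443604), (0.2787301540374756, 0.14750300347805023), 89.78707885742188)
side strips 1606 ((0.564096987247467, -0.07190082967281342), (0.3498838543891907, 0.46018046140670776), 76.92359924316406)
top brown [278 170   6  15  76] [281. 177.] [ 0.553 -0.071  0.065] [ 0.594 -0.054  0.145] [ 0.569 -0.062  0.127]
top brown [306 172   6  13  62] [309. 178.] [ 0.554 -0.171  0.065] [ 0.595 -0.155  0.105] [ 0.574 -0.162  0.095]
top cam [123 139  31  31 646] [0.576 0.364 0.132] [0.673 0.469 0.269] [0.619 0.409 0.234]
top bridge 564 ((0.5625311732292175, -0.1422838568687439), (0.4780840277671814, 0.19828400015830994), 28.587116241455078) 0.054969657130123806
top base 650 ((0.656631588935852, 0.5120182633399963), (0.3265654146671295, 0.3145160675048828), 71.71675109863281)
top strips 1015 ((0.5079495906829834, -0.09376111626625061), (0.34213754534721375, 0.4519766867160797), 58.647254943847656)
```

View pics/crop1.png

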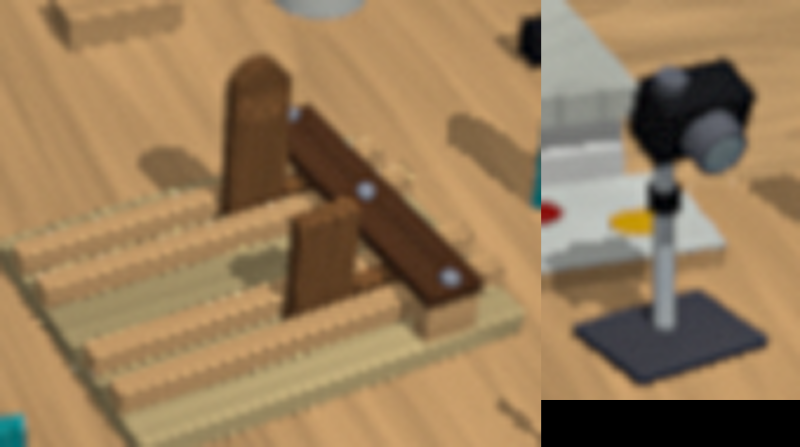

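The crop confirms it: the round-topped tall foot is in the left (+y) groove and the square short one is in the right. The lens faces the front-right in the side view. Now I need the jig yaw and the lens pose.

Run:
```python
from h import *
s=load('side');t=load('top')
def big(m):
    k,l,st,ce=cv2.connectedComponentsWithStats(m.astype(np.uint8)); i=1+st[1:,4].argmax(); return l==i
allc=[]
for n,c in(('side',s),('top',t)):
    P=cloud(c);hsv=cv2.cvtColor(c['frame'],cv2.COLOR_RGB2HSV)
    x,y,z=P[...,0],P[...,1],P[...,2]
    near=(x>.35)&(x<.75)&(y>-.26)&(y<.04)
    m=big(near&(z>.05)&(z<.06)&(hsv[...,2]<140)); print(n,'bridge',m.sum(),cv2.minAreaRect(P[m][:,:2].astype(np.float32)))
    m=near&(z>.030)&(z<.037)&(x<.60)
    k,l,st,ce=cv2.connectedComponentsWithStats(m.astype(np.uint8))
    for i in range(1,k):
        if st[i,4]>40:
            q=P[l==i]; f=np.polyfit(q[:,0],q[:,1],1); print(n,'strip',st[i,4],f.round(4),q[:,0].min().round(3),'y at .5',np.polyval(f,.5).round(4))
    m=big((z>.010)&(z<.018)&(x>.45)&(x<.8)&(y>.3)&(y<.55)&(hsv[...,2]<110)); print(n,'base',m.sum(),cv2.minAreaRect(P[m][:,:2].astype(np.float32)))
    m=(z>.14)&(z<.3)&(x>.5)&(x<.72)&(y>.3)&(y<.52); print(n,m.sum())
    # local normals by cross product
    du=P[1:-1,2:]-P[1:-1,:-2]; dv=P[2:,1:-1]-P[:-2,1:-1]; N=np.cross(dv,du); N/=np.linalg.norm(N,axis=2,keepdims=True)+1e-12
    N=np.pad(N,((1,1),(1,1),(0,0)))
    o=np.array(c['extrinsics'])[:3,3]; N*=np.sign(((o-P)*N).sum(2))[...,None]
    q,nn,f=P[m],N[m],c['frame'][m]; allc.append(np.c_[q,nn,f])
    # cluster normals
    used=np.zeros(len(q),bool)
    for _ in range(5):
        best=None
        for i in np.where(~used)[0]:
            w=(~used)&(nn@nn[i]>.97)&(abs((q-q[i])@nn[i])<.003)
            if best is None or w.sum()>best.sum(): best=w
        if best.sum()<8: break
        g=q[best];u=np.linalg.svd(g-g.mean(0))[2][2];u*=np.sign(u@nn[best].mean(0)); used|=best
        print(n,'plane',best.sum(),g.mean(0).round(4),u.round(3),'rgb',f[best].mean(0).round(), (g.max(0)-g.min(0)).round(3))
np.save('cam.npy',np.vstack(allc))
```

```text
side bridge 562 ((0.6321164965629578, -0.11150102317333221), (0.043333981186151505, 0.20147305727005005), 6.014461994171143)
side strip 487 [ 0.0558 -0.1053] 0.42 y at .5 -0.0774
side strip 524 [ 0.0264 -0.1904] 0.431 y at .5 -0.1772
side base 381 ((0.6154749989509583, 0.4390300512313843), (0.1286279708147049, 0.1125519871711731), 14.197507858276367)
side 545
side plane 30 [0.6314 0.3965 0.2413] [ 0.131 -0.399  0.908] rgb [33. 33. 35.] [0.081 0.073 0.029]
side plane 23 [0.5823 0.3994 0.2249] [-0.975 -0.219  0.022] rgb [21. 20. 20.] [0.011 0.039 0.052]
side plane 16 [0.6154 0.3861 0.2154] [ 0.251 -0.855 -0.454] rgb [16. 16. 19.] [0.066 0.023 0.04 ]
side plane 14 [0.6357 0.3706 0.1995] [ 0.296 -0.837 -0.46 ] rgb [79. 90. 94.] [0.033 0.01  0.026]
side plane 13 [0.5846 0.3959 0.2198] [-0.96  -0.278 -0.013] rgb [22. 18. 17.] [0.012 0.045 0.049]
top bridge 462 ((0.6311895847320557, -0.10675600916147232), (0.04138057678937912, 0.2008231282234192), 6.65186882019043)
top strip 76 [ 0.1158 -0.2126] 0.499 y at .5 -0.1547
top strip 46 [ 0.109  -0.1092] 0.528 y at .5 -0.0547
top strip 77 [ 0.1487 -0.2635] 0.438 y at .5 -0.1892
top strip 63 [ 0.1218 -0.1491] 0.46 y at .5 -0.0882
top strip 49 [ 0.1102 -0.2105] 0.431 y at .5 -0.1554
top base 365 ((0.5994046926498413, 0.44135159254074097), (0.09871666133403778, 0.10984056442975998), 14.333197593688965)
top 643
top plane 49 [0.6186 0.439  0.2284] [-0.191  0.902  0.388] rgb [30. 25. 20.] [0.072 0.029 0.053]
top plane 32 [0.5828 0.4074 0.2201] [-0.971 -0.238 -0.028] rgb [30. 24. 17.] [0.013 0.049 0.056]
top plane 12 [0.6339 0.4033 0.2394] [ 0.098 -0.563  0.821] rgb [45. 41. 38.] [0.068 0.048 0.039]
top plane 11 [0.6306 0.3997 0.241 ] [ 0.522 -0.416  0.745] rgb [54. 52. 51.] [0.041 0.059 0.042]
top plane 10 [0.6226 0.3945 0.2415] [0.766 0.285 0.577] rgb [56. 55. 56.] [0.049 0.041 0.048]
```

Everything agrees:
- **Jig:** yaw about 6.3°.
- **Tall foot:** centre about (0.574, -0.064), toe about 52 mm under the bridge. Groove line and blob agree within 2 mm.
- **Lens:** glass at (0.634, 0.370, 0.198), looking along (0.223, -0.893, -0.389). That is yaw 14° and tilt about 0.4 rad. The front face to glass distance comes out at 24.6 mm, against 25 mm given.

Now I'll move.

```bash
python3 -m jog '[[0,0,0,0,0,-10.5,8.5],[0,0,0,0,0,-10.5,8.5],[0,0,0,0,0,-10.6,8.5],[-2.6,-5,0,0,0,0,8.5],[-2.6,-5,0,0,0,0,8.5]]'; python3 -m jog '[[-2.6,-5,0,0,0,0,8.5],[-2.6,-5,0,0,0,0,8.5],[-2.6,-5,0,0,0,0,8.5],[-2.6,-5,0,0,0,0,8.5],[-2.6,-5,0,0,0,0,8.5]]'
```

```text
clock: 0.72
tcp_pos: [0.2873, 0.3799, 0.2477]
orientation: [-0.0, -0.056, 0.998, -0.0]
force: [0.4, 0.8, 0.4]
opening: 0.0851
clock: 1.35
tcp_pos: [0.4444, 0.1449, 0.2482]
orientation: [-0.0, -0.055, 0.998, -0.0]
force: [0.0, 0.2, 0.3]
opening: 0.0852
```

```bash
python3 -m jog '[[-2.6,-5.5,0,0,0,0,8.5],[-2.6,-5.5,0,0,0,0,8.5],[-2.6,-5.5,0,0,0,0,8.5],[-2.7,-5.7,0,0,0,0,8.5],[0,0,0,0,0,0,5]]'
python3 - <<'E'
from h import *
s=get_state();print(s['tcp_pos'],s['joint_pos'].round(2))
c=grab('side');save(cv2.resize(c['frame'][130:300,180:380],None,fx=3.5,fy=3.5,interpolation=cv2.INTER_CUBIC),'s2')
E
```

```text
clock: 1.98
tcp_pos: [0.5735, -0.0657, 0.2469]
orientation: [-0.001, -0.053, 0.999, -0.0]
force: [-0.6, 2.2, -0.0]
opening: 0.0691
[ 0.573451   -0.06568001  0.24694241] [-0.11  0.33  0.11  1.35 -0.   -0.22]
```

View pics/s2.png

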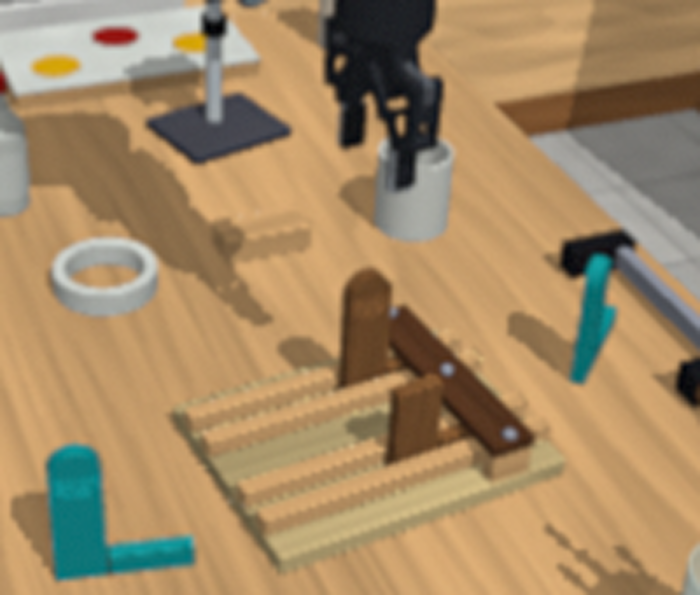

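The gripper, fingers at (352–410, 130) in the crop, hangs above the tall foot's top at (365, 285). The TCP numbers match, so I'll descend.

```bash
python3 -m jog '[[0,0,4,0,0,0,5],[0,0,4,0,0,0,5],[0,0,3,0,0,0,5],[0,0,2.2,0,0,0,5],[0,0,0,0,0,0,5]]'
python3 - <<'E'
from h import *
c=grab('side');save(cv2.resize(c['frame'][170:290,220:360],None,fx=5,fy=5,interpolation=cv2.INTER_CUBIC),'s3')
E
```

```text
clock: 2.65
tcp_pos: [0.5703, -0.0608, 0.115]
orientation: [-0.002, -0.056, 0.998, 0.0]
force: [-1.0, -0.1, 0.9]
opening: 0.05
```

View pics/s3.png

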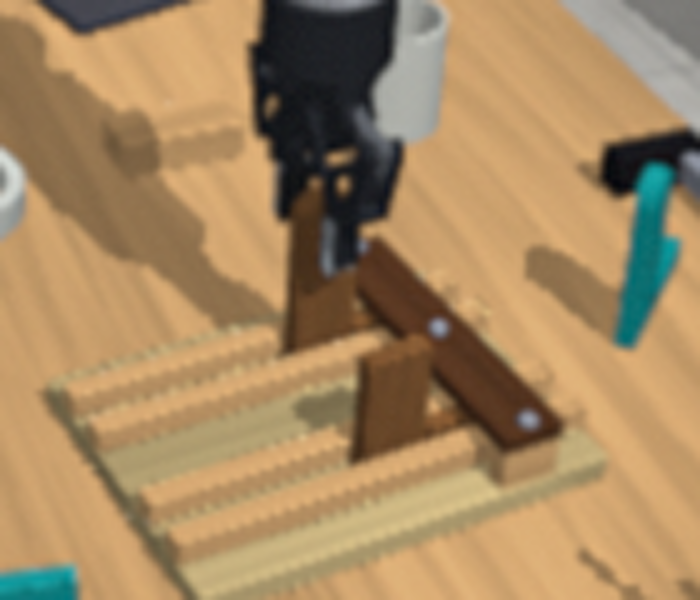

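The near finger at (345,250) stands just in front of the upright. Its offset to the right matches the view parallax, so it is centred. I'll correct by 3 mm, close, then draw back.

```bash
python3 -m jog '[[-0.3,-0.3,0,0,0,0,5],[0,0,0,0,0,0,2.5],[0,0,0,0,0,0,0.5],[0,0,0,0,0,0,0.5],[0,0,0,0,0,0,0.5]]'; python3 -m jog '[[0,0,0,0,0,0,0.5],[0,0,0,0,0,0,0.5],[0.3,0,0,0,0,0,0.5],[0.5,0,0,0,0,0,0.5],[0,0,0,0,0,0,0.5]]'
```

```text
clock: 3.32
tcp_pos: [0.5757, -0.0647, 0.1169]
orientation: [0.0, -0.055, 0.998, -0.0]
force: [0.4, 0.6, 5.4]
opening: 0.0134
clock: 3.95
tcp_pos: [0.5677, -0.0658, 0.1169]
orientation: [0.001, -0.055, 0.998, -0.0]
force: [1.6, -0.5, 7.6]
opening: 0.0136
```

Gripped (opening 13.6 mm). I'll draw back about 67 mm more.

```bash
python3 -m jog '[[1,0,-0.1,0,0,0,0.5],[1.5,0,0,0,0,0,0.5],[1.5,0,0,0,0,0,0.5],[1.5,0,0,0,0,0,0.5],[1.2,0,0,0,0,0,0.5]]'; python3 -m jog '[[0.3,0,0,0,0,0,0.5],[0,0,0,0,0,0,0.5],[0,0,0,0,0,0,0.5],[0,0,0,0,0,0,0.5],[0,0,0,0,0,0,0.5]]'
python3 - <<'E'
from h import *
c=grab('side');save(cv2.resize(c['frame'][170:290,200:340],None,fx=5,fy=5,interpolation=cv2.INTER_CUBIC),'s4')
E
```

```text
clock: 4.58
tcp_pos: [0.4992, -0.0731, 0.1172]
orientation: [-0.0, -0.055, 0.998, -0.0]
force: [1.1, -0.1, 0.1]
opening: 0.0133
clock: 5.2
tcp_pos: [0.498, -0.0732, 0.1172]
orientation: [-0.0, -0.055, 0.998, -0.0]
force: [-0.2, -0.1, -1.8]
opening: 0.0136
```

View pics/s4.png

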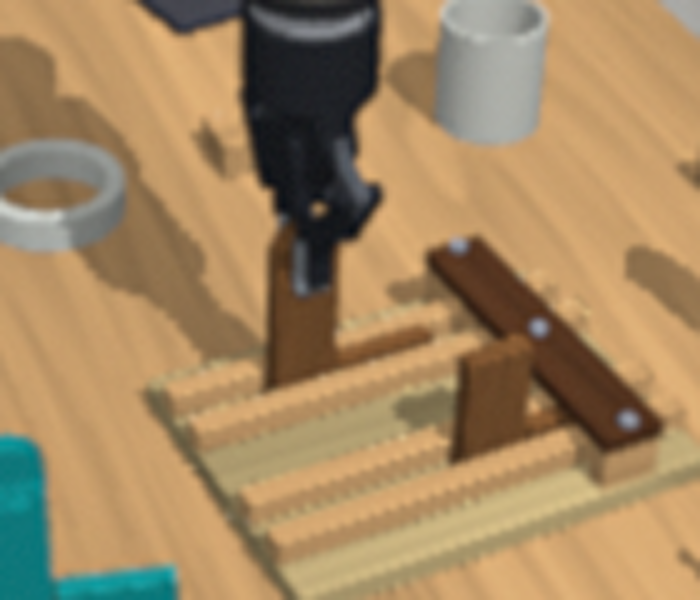

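The foot is still down in its groove and upright. The toe tip at (430,330) is clear of the bridge edge at (450,270). Lift it out, then turn it.

```bash
python3 -m jog '[[0,0,-2,0,0,0,0.5],[0,0,-4,0,0,0,0.5],[0,0,-5,0,0,0,0.5],[0,0,-5,0,0,0,0.5],[0,0,-2,0,0,0,0.5]]'; python3 -m jog '[[0,0,0,0,0,-7.7,0.5],[0,0,0,-8,0,0,0.5],[0,0,0,-8,0,0,0.5],[0,0,0,-7,0,0,0.5],[0,0,0,0,0,0,0.5]]'
cat > go.py <<'E'
from h import *
s=get_state();q=s['orientation'];T=R.from_quat(q[[1,2,3,0]]).as_matrix()
print('tool axes',T.T.round(3).tolist(),s['joint_pos'].round(2),s['tcp_pos'],s['opening'],s['clock'])
for tgt in([.6576,.2020,.2927],[.6576,.2020,.2127]): print(tgt,'tool shift cm',(T.T@(np.array(tgt)-s['tcp_pos'])*100).round(2))
E
python3 go.py
```

```text
clock: 5.88
tcp_pos: [0.4987, -0.0734, 0.3003]
orientation: [0.002, -0.055, 0.998, -0.0]
force: [0.7, -0.1, -0.7]
opening: 0.0132
clock: 6.5
tcp_pos: [0.4981, -0.0747, 0.2958]
orientation: [-0.025, -0.118, 0.973, 0.198]
force: [-0.0, -0.8, -0.8]
opening: 0.0137
tool axes [[-0.971, -0.239, 0.003], [-0.219, 0.894, 0.392], [-0.096, 0.38, -0.92]] [-0.34  0.35  0.19  1.65  0.33 -0.62] [ 0.49814156 -0.07474305  0.29583737] 0.0136592091633467 6.5
[0.6576, 0.202, 0.2927] tool shift cm [-22.11  21.11   9.26]
[0.6576, 0.202, 0.2127] tool shift cm [-22.13  17.98  16.62]
```

```bash
python3 -m jog '[[-2,2,1,0,0,0,0.5],[-4,4,1.5,0,0,0,0.5],[-4,4,1.5,0,0,0,0.5],[-4,4,1.5,0,0,0,0.5],[-4,3,1.5,0,0,0,0.5]]'; python3 go.py
python3 - <<'E'
from h import *
for n in('side',):
    c=grab(n);save(cv2.resize(c['frame'][60:260,170:390],None,fx=3.5,fy=3.5)[:600,:800],'s5')
E
```

```text
clock: 7.12
tcp_pos: [0.6284, 0.1515, 0.3005]
orientation: [-0.023, -0.12, 0.973, 0.197]
force: [1.1, -1.0, -0.4]
opening: 0.0136
tool axes [[-0.97, -0.243, -0.002], [-0.225, 0.894, 0.388], [-0.092, 0.377, -0.922]] [ 0.06  0.49  0.44  1.6   0.39 -0.2 ] [0.62843721 0.15145744 0.30051695] 0.013628069928172138 7.125
[0.6576, 0.202, 0.2927] tool shift cm [-4.05  3.56  2.36]
[0.6576, 0.202, 0.2127] tool shift cm [-4.04  0.45  9.73]
```

View pics/s5.png

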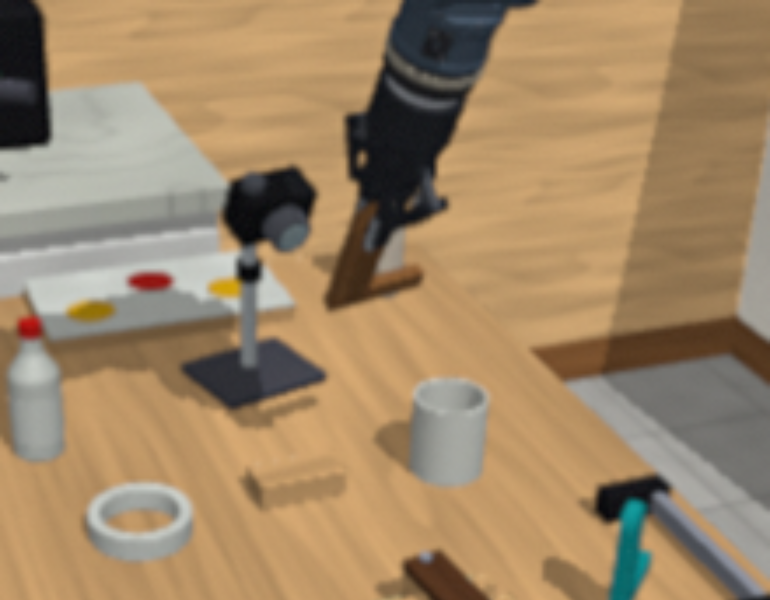

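The foot is held high, tilted like the camera, with round top up, at (375,255). The camera is at (270,210) and untouched. I'll lower it into the line of sight.

```bash
python3 -m jog '[[-1,0.1,2.4,0,0,0,0.5],[-1,0.1,2.4,0,0,0,0.5],[-1,0.1,2.4,0,0,0,0.5],[-1,0.1,2.4,0,0,0,0.5],[0,0,0,0,0,0,0.5]]'; python3 -m jog '[[0,0,0,0,0,0,0.5],[0,0,0,0,0,0,0.5],[0,0,0,0,0,0,0.5],[0,0,0,0,0,0,0.5],[0,0,0,0,0,0,0.5]]'; python3 go.py
python3 - <<'E'
from h import *
L=np.array([.634,.370,.198]);th=.4;h=np.array([.242,-.970,0]);u=np.array([.970,.242,0])
f=np.cos(th)*h-[0,0,np.sin(th)];w=np.sin(th)*h+[0,0,np.cos(th)]
B=np.array([u,f,w])
for n in('side','top'):
    c=grab(n);P=cloud(c);hsv=cv2.cvtColor(c['frame'],cv2.COLOR_RGB2HSV)
    m=(hsv[...,1]>90)&(hsv[...,0]<20)&(hsv[...,2]<190)&(P[...,2]>.09)&(np.linalg.norm(P-[.66,.22,.17],axis=2)<.13)
    q=P[m]; k=(q-L)@B.T   # lateral, distance, up
    print(n,m.sum(),'lat/dist/up min',np.percentile(k,1,axis=0).round(3),'max',np.percentile(k,99,axis=0).round(3))
    up=k[:,2]
    for a,b in((-.03,-.01),(0.01,.02),(.02,.05)):
        g=k[(up>a)&(up<b)]
        if len(g)>4: print('  band',a,b,len(g),g.min(0).round(3),g.max(0).round(3),g.mean(0).round(3))
    g=q-q.mean(0)
    best=np.zeros(len(q),bool); rng=np.random.default_rng(0)
    for _ in range(500):
        i=rng.choice(len(q),3,False);nn=np.cross(q[i[1]]-q[i[0]],q[i[2]]-q[i[0]]);nn/=np.linalg.norm(nn)+1e-12
        b=abs((q-q[i[0]])@nn)<.0015
        if b.sum()>best.sum(): best=b
    nn=np.linalg.svd(q[best]-q[best].mean(0))[2][2]; print('  broad plane',best.sum(),nn.round(3),'angle to f',np.degrees(np.arccos(abs(nn@f))).round(1))
    # camera tilt recheck & box
    if n=='side': save(cv2.resize(c['frame'][80:220,200:360],None,fx=4.5,fy=4.5,interpolation=cv2.INTER_CUBIC),'s6')
E
```

```text
clock: 7.8
tcp_pos: [0.6559, 0.1994, 0.2112]
orientation: [-0.025, -0.12, 0.973, 0.197]
force: [-1.0, 0.8, -0.8]
opening: 0.0135
clock: 8.43
tcp_pos: [0.657, 0.1981, 0.2126]
orientation: [-0.024, -0.119, 0.973, 0.198]
force: [0.0, -0.8, -0.7]
opening: 0.0136
tool axes [[-0.97, -0.241, -0.0], [-0.222, 0.893, 0.391], [-0.094, 0.379, -0.921]] [ 0.13  0.56  0.34  1.4   0.4  -0.13] [0.65699128 0.19805615 0.21257287] 0.013566460185549967 8.425
[0.6576, 0.202, 0.2927] tool shift cm [-0.15  3.47 -7.23]
[0.6576, 0.202, 0.2127] tool shift cm [-0.15  0.34  0.13]
side 339 lat/dist/up min [-0.042  0.104 -0.016] max [0.06  0.199 0.141]
  band -0.03 -0.01 28 [-0.04   0.148 -0.018] [ 0.064  0.161 -0.01 ] [ 0.007  0.159 -0.014]
  band 0.01 0.02 22 [-0.042  0.149  0.01 ] [-0.005  0.163  0.02 ] [-0.027  0.158  0.016]
  band 0.02 0.05 66 [-0.042  0.147  0.022] [0.001 0.163 0.05 ] [-0.025  0.158  0.035]
  broad plane 137 [ 0.223 -0.89  -0.398] angle to f 1.3
top 186 lat/dist/up min [-0.04   0.14  -0.022] max [0.065 0.158 0.107]
  band -0.03 -0.01 25 [-0.039  0.143 -0.025] [ 0.057  0.149 -0.01 ] [ 0.004  0.145 -0.016]
  band 0.01 0.02 18 [-0.04   0.144  0.011] [-0.003  0.157  0.019] [-0.023  0.147  0.015]
  band 0.02 0.05 30 [-0.04   0.143  0.02 ] [-0.004  0.157  0.05 ] [-0.028  0.147  0.034]
  broad plane 93 [ 0.21  -0.89  -0.404] angle to f 1.7
```

View pics/s6.png

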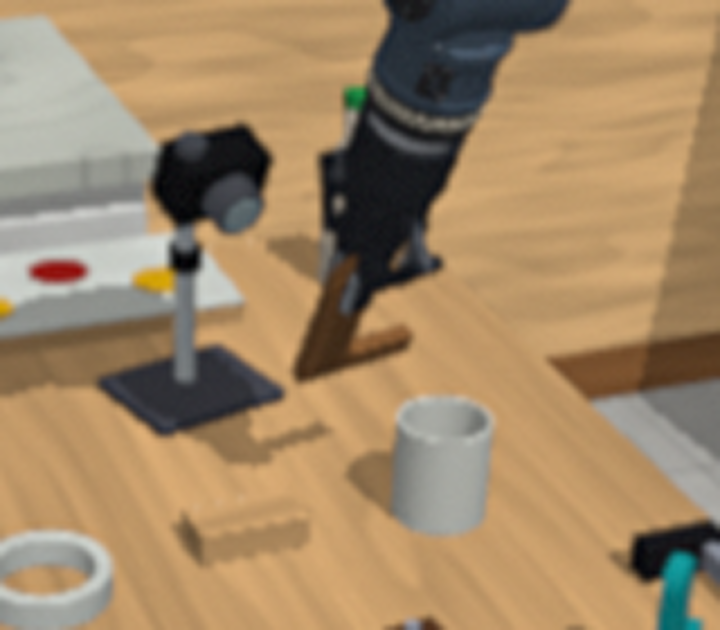

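The corner comes out at about (lateral -2, distance 152, height -1) mm, with the broad side within 2° of the estimated lens axis. The arm is still, so I'm handing it in.

```bash
python3 -c "
from h import *
s=get_state();print(abs(s['qd']).max(),s['opening'],s['clock']);print(ticket.sign_off())"
```

```text
0.0014422061206686666 0.013106127975363445 8.525
the job is handed in; nothing more can be done
None
```

I took the tall round-topped foot by its upright and drew it back about 77 mm along its groove, which left the toe about 25 mm clear of the bridge. I then lifted it out and handed in at 8.5 s with it still held in front of the inspection lens. Sign-off gave no verdict.

**Last checks, both cameras:**

| Check | Measured | Allowed |
|---|---|---|
| Inner corner, sideways | about -2 mm | ±20 mm |
| Inner corner, height | about -1 mm | ±20 mm |
| Distance from the glass | about 152 mm | 120–180 mm |
| Broad side square to the lens | within 2° | 10° |

- **Hold:** the toe is level by the tool axes, since the foot's orientation in the grip was not measured separately. The gripper is closed on the foot at 13 to 14 mm and the joints were still.
- **Surroundings:** no contact with the camera was seen. The short foot and the bench things looked undisturbed in the pictures, but I did not measure them again.

**Disagreement:** the plane fits on the camera box gave tilts from 0.40 to 0.48 rad, and the task allows at most 0.4. I used 0.40. If that is somewhat off, the corner would shift by a few millimetres and the squareness by a few degrees, still within the limits.

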